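Put the sunglasses away and hook the box shut

TASK

Put the folded sunglasses away in the open olive-wood box: gently hang them astride the narrow raised nose rest inside, bridge and folded temples resting level across its top, and let go. Then lower the lid fully shut without slamming it, and only then swing the brass hook on the lid's front edge down until it rests fully home over its catch pin. Leave the other things on the dresser where they are.

Things in the scene. Friction and masses are not known exactly. Their poses are not given: they have to be found in the camera images.
- box: Olive-wood eyewear box, fixed to the dresser top, open at the top: 130 (x) by 190 (y) by 80 mm (z) outside, walls and floor 8 mm. Origin: centre of its underside. x points from its front (hook side, towards the robot) to its hinge side; z up. The lid's hinge line runs along y through (65, 0, 80) mm of this frame.
- rest_top (a point): Centre of the top of the nose rest, a wooden ridge in the middle of the box floor: 52 mm long along the box's x, 14 mm wide (y), its top 48 mm above the dresser top (40 mm above the inner floor). Same axes as the box.
- lid (a joint): Angle of the lid (rad): 0 shut, grows as it opens, 1.57 upright, stop at 1.95. A 130 by 190 by 14 mm board whose underside meets the hinge line; shut, its upper face is 94 mm above the dresser top. The stiff hinge (0.35 N m friction) holds it wherever it is left; 2 to 5 N near its free edge moves it.
- lid_edge (a point): Middle of the lid's free front edge, on its upper (outer) face, 130 mm from the hinge line; moves with the lid.
- hook (a joint): Angle of the flat brass hook relative to the lid (rad): 0 fully home over the catch pin (hard stop; with the lid shut), grows as it swings up and open, stop at 2.0. It turns in the plane of the lid's front edge about hook_pivot and points to box -y. Friction (0.03 N m) keeps it where it is left; about 1 N on the knob moves it.
- catch_pin (a point): Root of the brass catch pin on the box's front face, at (-65, -52, 60) mm of the box frame; 6 mm thick, sticks 15 mm forward (box -x).
- hook_pivot (a point): Pivot of the hook, on the lid's front edge; with the lid shut at (-71, -10, 87) mm of the box frame. The hook turns about the box's x axis there.
- hook_knob (a point): Mid-axis of the hook's finger knob, a brass stub 12 mm thick, 24 mm long, standing out forward (box -x, lid shut) from 4 to 28 mm before the lid's front edge, 63 mm from the pivot. With the lid shut it lies at (-81, -10 - 63 cos e, 87 + 63 sin e) mm of the box frame, e = hook angle - 0.51 rad.
- glasses: Black plastic folded sunglasses, 45 g, standing on lens rims and temple tips; 134 wide (y), 28.5 deep (x -13.5 at the temples to +15 at the flat front), 42 mm high. Origin: under the middle, lowest rim; x out of the front, z up. Pinch across x at the middle from above: bridge (x 9 to 15) and temples (x -13.5 to -0.5) span z 28 to 42 mm there. Either way round on the rest is right.
- glasses_seat (a point): Point at (0, 0, 28) mm of the glasses: underside of bridge and temples, which comes to lie on rest_top. Below it is the nose gap, free for at least 12 mm to either side (y), widening downwards, which straddles the ridge. Fingertips gripping at the middle lower than this point would meet the ridge.
- dish: White porcelain dish with hair pins, 88 mm wide, 22 mm high; leave alone. Origin under its centre.
- cup: Empty stainless steel cup, 72 mm wide, 88 mm high; leave alone. Origin under its centre.
- jar: Low cream jar, 60 mm wide, about 50 mm high; leave alone. Origin under its centre.
- perfume: Glass perfume bottle, 48 mm wide, about 110 mm high; leave alone. Origin under its centre.
- brush: Dark wooden hair brush, 215 mm long, lying bristles up along its x; origin under the middle; leave alone.
- mirror: Magnifying mirror with a black silicone rim, 164 mm across, on a pivoting lever arm over a round steel foot of 140 mm; fixed, about 290 mm high. Origin under its foot.
There are look-alikes about, which are no part of the job. What is shaped like the box but pink or turquoise is not meant. Of the things like the glasses, leave any that is purple; of the rest the smaller one is meant.

How it is judged:
By the outcome, as a careful person would: the job done as asked, in the order asked, and still so for the second after the job is handed in, with the robot touching nothing.
It also fails if it takes over 54 s, if anything falls off the work surface, if the arm or the gripper's body presses on something with over 40 N, if the wrist force passes 120 N, or if a joint passes its speed limit or range.

ROBOT

A 6-joint arm with a two-finger parallel gripper is mounted at the origin on the work surface. World frame = base frame: x ahead of the robot, y to its left, z up, the work surface at z = 0. Lengths are in mm, angles in rad, forces in N, time in s.
With the tool pointing down it reaches from about 350 to 775 mm from the base axis. Payload 7.3 kg.
Tool frame: the origin (TCP) lies midway between the tips of the shut fingers; the grasp point (between the pads) lies 19 mm behind it; z points along the fingers, y is the line along which they close (so a half turn about z gives the same grasp; the last joint's range is limited). The gripper opens to 92 mm and grips with 3 to 60 N. Pads are 19 mm wide; open, the fingers measure 130 mm over their backs; the gripper's body (75 mm by 190 mm) begins 47 mm behind the grasp point.
Start: joints at [-1.438, 0.342, 1.524, -0, 1.275, -0.146], TCP at [144.503, -504.741, 226.741] pointing down, gripper open.
Joint ranges: [-2.53, 2.53], [-0.77, 2.02], [0.04, 2.7], [-1, 4.14], [0.28, 2.66], [-3.11, 3.11]. Speed limits (rad/s): [2.57, 2.57, 3.14, 3.14, 3.14, 3.14].

INTERFACE

Orientations are given as [roll, pitch, yaw] about the fixed x, y, z axes, in that order (R = Rz(yaw) Ry(pitch) Rx(roll)).
In Python, from plant import bot gives the robot as it stands.
- The arm moves only by the tool servo_tool, never from a script. Its argument "deltas" is a list of rows, each a list of 2 entries, a list of its own where there are three numbers: the shift along the tool's x, y, z in m, then the turn, a rotation vector about the tool's x, y, z in degrees. A call has 1 to 20 rows; each row shifts and turns the commanded pose from where the row before left it, along the tool's axes as they then stand; what a row does not reach is not made up. A row lasts 1/8 s, in which the tool goes at most 62.5 mm and 10.7 degrees, less where a joint would pass 70% of its speed; a pose out of reach is approached as far as the arm can. A call with a gripper value outside its range is refused whole. "fingers" is the opening, from 0 (shut) to 1 (fully open), set as the call begins (left out, the last holds). The fingers move at their own pace and stop on an object; the grip force is fixed at half the most. Time passes only in rows, so rows that do not move let the fingers close. It gives the time, the measured TCP pose, the force, the opening and the grip force at its end, in the units of the state.
- bot.get_obs(): the state, without advancing time (a new reading comes with each control period).
- bot.capture(name): name is "scene" or "side" or "wrist"; returns the picture (420x560x3 uint8, red, green, blue); there is no depth.
- bot.camera_model(name): a dict with "mtx" (3x3 intrinsics, pixels), "xyz" and "rotation" of the camera in the world. Camera axes: x right, y down, z forward; pixel columns grow to the right and rows downward; lengths in mm; the calibration is good to about 2 mm. The wrist camera is an equidistant fisheye: a pixel r from the principal point sees the ray r / f radians off the axis. A picture is of the moment at which its call begins: read the wrist's pose just before it. camera_model takes no time and is no camera call; for the wrist camera it gives the pose at the moment of the call.
- bot.close_job(): hands the job in; it is judged then, once.
The state is a dict: "time": time; "joint_positions": joint angles; "dq": joint speeds; "tau": joint torques, N m; "tool_pos": TCP position; "tcp_rot": TCP orientation; "contact_force": force on the tool from outside, world axes, zero at the start; "moment": the same for the moment, N m; "grip_width": finger opening in mm; "finger_force": force on a finger pad.
Only numpy, scipy, OpenCV 4.12 (cv2) and the standard library are available. Lean on these libraries where they do the work, as an engineer would, in place of code of your own. Each camera call takes 0.05 s, during which the arm holds its last target. There are 200 camera calls.

## Working session

There is one attempt and no reset: what is moved stays moved. The work goes in short steps, Python scripts to look and compute and a tool call to move; the robot and the scene stay as the last step left them, time stands still between calls to the robot, and variables do not carry over. Pictures are saved under pics/ and viewed, at most 10 in all, crops included, and the job is handed in when it is done.

Besides the shell and the picture viewer there is one more tool, called after "Emit:" as a command line: name --argument value ..., lists and objects as JSON in quotes. servo_tool: Moves the arm, as the interface text tells. Its arguments: {"type":"object","properties":{"deltas":{"type":"array"},"fingers":{"type":"number"}},"required":["deltas"]}

```bash
mkdir -p pics; ls
python3 - <<'E'
from plant import bot
import cv2,numpy as np
for n in ("scene","side"):
    cv2.imwrite(f"pics/{n}0.png",cv2.cvtColor(bot.capture(n),cv2.COLOR_RGB2BGR))
for n in ("scene","side","wrist"):
    print(n,bot.camera_model(n))
print(bot.get_obs())
E
```

```text
pics
scene {'mtx': array([[402.95325628,   0.        , 274.19628957],
       [  0.        , 402.95325628, 201.19022068],
       [  0.        ,   0.        ,   1.        ]]), 'xyz': array([1388.78435136,  -26.34956599, 1015.29660678]), 'rotation': array([-2.39601444,  0.02225353,  1.42013734])}
side {'mtx': array([[541.99800008,   0.        , 288.03540756],
       [  0.        , 541.99800008, 200.10916457],
       [  0.        ,   0.        ,   1.        ]]), 'xyz': array([ 202.5901115 , 1098.53866051, 1142.94953278]), 'rotation': array([-2.35391458e+00, -2.73649898e-05, -2.81397945e+00])}
wrist {'mtx': array([[325.1922621 ,   0.        , 281.18770461],
       [  0.        , 325.1922621 , 209.70062435],
       [  0.        ,   0.        ,   1.        ]]), 'xyz': array([ 209.24240851, -485.50365583,  384.29684424]), 'rotation': array([ 2.88692981e+00,  2.66896678e-03, -1.29184021e+00])}
{'time': 0.1, 'joint_positions': array([-1.43796518e+00,  3.42677277e-01,  1.52491857e+00, -2.05484880e-06,
        1.27541564e+00, -1.46018006e-01]), 'dq': array([ 0.0005098 , -0.00259481, -0.00390718,  0.00012668,  0.00086414,
        0.00028963]), 'tau': array([ 2.20503163e-03, -4.32003772e+01, -2.44693047e+01,  7.19805015e-02,
        5.25944238e-02, -4.92400727e-05]), 'tool_pos': array([ 144.46852467, -504.34969201,  226.1029097 ]), 'tcp_rot': array([-3.14018862e+00, -2.04496929e-04,  2.78849605e-01]), 'contact_force': array([-0.12302494,  1.44847269, -0.2114737 ]), 'moment': array([0.01554285, 0.00969247, 0.02267981]), 'finger_force': 0.0, 'grip_width': 91.91525874226373}
```

View pics/scene0.png

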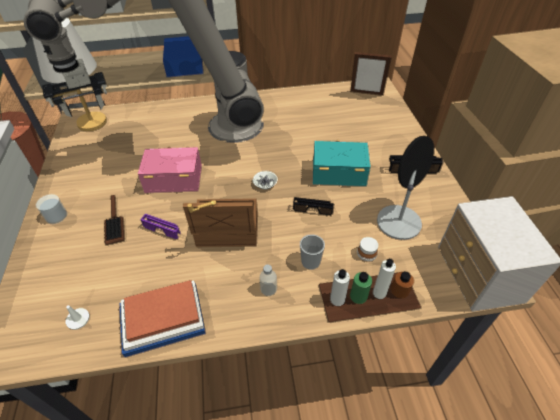

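View pics/side0.png

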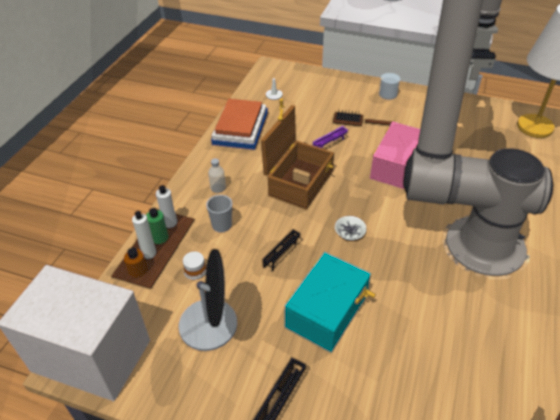

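The scene view shows three folded glasses: purple at (160,227), black at (313,205) and black at (415,163). The wooden box is at (225,220), open, with its lid towards the camera. I'll measure both black pairs and enlarge them to compare.

```bash
cat > h.py <<'E'
import numpy as np, cv2
from scipy.spatial.transform import Rotation as Ro
from plant import bot
M={n:bot.camera_model(n) for n in("scene","side")}
def ray(n,p):
    m=M[n];d=np.linalg.inv(m["mtx"])@[*p,1.]
    return m["xyz"],Ro.from_euler("xyz",m["rotation"]).as_matrix()@d
def onz(n,p,z):
    o,d=ray(n,p);return (o+d*(z-o[2])/d[2]).round(1)
def proj(n,X):
    m=M[n];X=np.atleast_2d(X).astype(float)
    c=(X-m["xyz"])@Ro.from_euler("xyz",m["rotation"]).as_matrix()
    q=c@m["mtx"].T;return q[:,:2]/q[:,2:]
E
python3 - <<'E'
from h import *
print(proj("scene",[0,0,0]),proj("side",[0,0,0]))
a=cv2.imread("pics/scene0.png");b=cv2.imread("pics/side0.png")
r=lambda i,x,y,w,h,W,H:cv2.resize(i[y:y+h,x:x+w],(W,H),interpolation=cv2.INTER_CUBIC)
top=np.hstack([r(a,285,185,60,45,400,300),r(a,385,140,60,45,400,300)])
bot_=np.hstack([r(a,160,185,110,82,400,300),r(b,240,90,110,120,275,300),r(b,250,220,60,60,125,300)*0])[:, :800]
bot_=np.hstack([r(a,160,180,100,75,400,300),r(b,250,100,100,75,400,300)])
cv2.imwrite("pics/c1.png",np.vstack([top,bot_]))
for p,n in [((294,206),"nearL"),((333,207),"nearR"),((389,165),"farL"),((441,165),"farR")]:print(n,onz("scene",p,20))
E
```

```text
[[235.94458816 124.49115254]] [[485.4168714 244.3578046]]
nearL [509.3 151.3  20. ]
nearR [535.6 277.3  20. ]
farL [370.8 527.7  20. ]
farR [403.3 711.3  20. ]
```

View pics/c1.png

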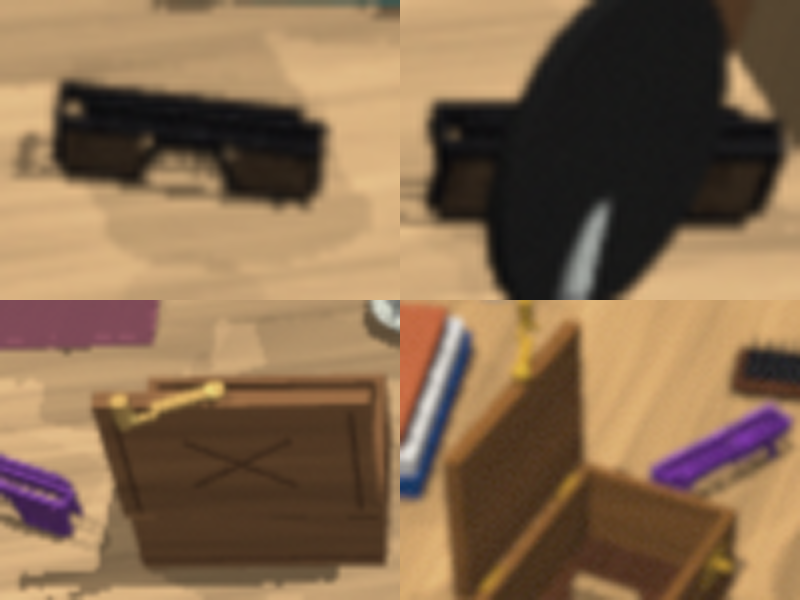

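The near black pair at (313,205) measures about 130 mm wide, which matches the 134 mm given. The one behind the mirror at (415,163) measures about 186 mm, so it is the larger. The near pair is the one meant. The hook pivot is at scene (214,202) and its knob at (190,207), on the raised lid. Next is a fit of the box and glasses poses.

```bash
cat > fit.py <<'E'
from h import *
from scipy.optimize import least_squares
def box2w(q,P):
    x,y,a=q[:3];P=np.atleast_2d(P).astype(float)
    c,s=np.cos(a),np.sin(a)
    return np.c_[x+c*P[:,0]-s*P[:,1],y+s*P[:,0]+c*P[:,1],P[:,2]]
def lid(t,P): # P as with lid shut, box frame -> rotated
    P=np.atleast_2d(P).astype(float);u=65-P[:,0];v=P[:,2]-80
    return np.c_[65-u*np.cos(t)+v*np.sin(t),P[:,1],80+u*np.sin(t)+v*np.cos(t)]
E
python3 - <<'E'
from fit import *
B=[("scene",(196.2,246.3),(65,-95,0)),("scene",(256.2,245.7),(65,95,0)),
("side",(333.7,153),(-65,-95,80)),]
L=[("scene",(183.7,206.2),(-65,-95,94)),("side",(262.5,140),(-65,95,80)),("side",(294.5,106.2),(-65,-95,80))]
def f(q):
    return np.concatenate([proj(n,box2w(q,P))[0]-p for n,p,P in B]+[proj(n,box2w(q,lid(q[3],P)))[0]-p for n,p,P in L])
s=least_squares(f,[550,-50,0,1.6]);print(s.x.round(3),f(s.x).round(1))
# glasses
for p,z in [((294.7,197.3),42),((330.5,201.3),42),((294,210.5),3),((333,215.5),3),((334,203.7),40)]:print(onz("scene",p,z))
E
```

```text
[ 5.58775e+02 -7.00110e+01 -1.69000e-01  1.62200e+00] [ 0.8  0.   1.5  0.7  0.6 -0.5 -0.4  0.3  0.2 -0.1  0.6 -1.6]
[491.  156.8  42. ]
[528.7 268.8  42. ]
[514.2 150.6   3. ]
[557.6 273.2   3. ]
[539.2 278.   40. ]
```

Emit:
servo_tool --deltas '[[[0,0,-0.02],[0,0,-9.75]],[[0,0,-0.02],[0,0,-9.75]],[[0,0,-0.02],[0,0,-9.75]],[[0,0,-0.02],[0,0,-9.75]],[[0,0,-0.02],[0,0,-9.75]],[[0,0,-0.02],[0,0,-9.75]],[[0.05,0.013,0],[0,0,0]],[[0.05,0.013,0],[0,0,0]],[[0.05,0.013,0],[0,0,0]],[[0.05,0.013,0],[0,0,0]],[[0.05,0.013,0],[0,0,0]],[[0.05,0.013,0],[0,0,0]],[[0.05,0.013,0],[0,0,0]],[[0.05,0.013,0],[0,0,0]],[[0.05,0.013,0],[0,0,0]],[[0.05,0.013,0],[0,0,0]],[[0.05,0.013,0],[0,0,0]],[[0.05,0.013,0],[0,0,0]],[[0.05,0.013,0],[0,0,0]],[[0.05,0.013,0],[0,0,0]]]'

```text
time: 2.6
tool_pos: [507.8, 122.7, 346.4]
tcp_rot: [-3.141, 0.0, 1.3]
contact_force: [0.1, -0.7, -0.3]
grip_width: 91.9
finger_force: 0.0
```

```bash
cat >> h.py <<'E'
def wcap(name):
    m=bot.camera_model("wrist");im=bot.capture("wrist")
    cv2.imwrite(f"pics/{name}.png",cv2.cvtColor(im,cv2.COLOR_RGB2BGR))
    np.savez(f"{name}.npz",**m);return m
def wonz(m,p,z):
    K=m["mtx"];v=(np.array(p)-K[:2,2])/K[0,0];r=np.hypot(*v);d=np.r_[v/r*np.sin(r),np.cos(r)]
    d=Ro.from_euler("xyz",m["rotation"]).as_matrix()@d;o=m["xyz"];return (o+d*(z-o[2])/d[2]).round(1)
def wproj(m,X):
    c=(np.atleast_2d(X)-m["xyz"])@Ro.from_euler("xyz",m["rotation"]).as_matrix()
    t=np.arctan2(np.hypot(c[:,0],c[:,1]),c[:,2]);k=t/np.hypot(c[:,0],c[:,1])
    return m["mtx"][:2,2]+m["mtx"][0,0]*c[:,:2]*k[:,None]
E
python3 - <<'E'
from h import *
import time; bot.capture("side");bot.capture("side")
o=bot.get_obs();print(o["time"],o["tool_pos"],o["tcp_rot"],o["joint_positions"]);m=wcap("w1");print(m["xyz"],m["rotation"])
a=cv2.imread("pics/w1.png");cv2.imwrite("pics/w1b.png",cv2.resize(a,(800,600),interpolation=cv2.INTER_CUBIC))
E
```

```text
2.7 [508.36585091 124.73337314 345.17521801] [-3.13959481e+00 -6.19921832e-04  1.30407178e+00] [9.33399398e-02 2.77553059e-01 1.29316842e+00 1.28408050e-03
 1.57252248e+00 3.60065024e-01]
[526.34478034 190.133926   503.36243015] [ 2.88863763  0.00301175 -0.2665278 ]
```

View pics/w1b.png

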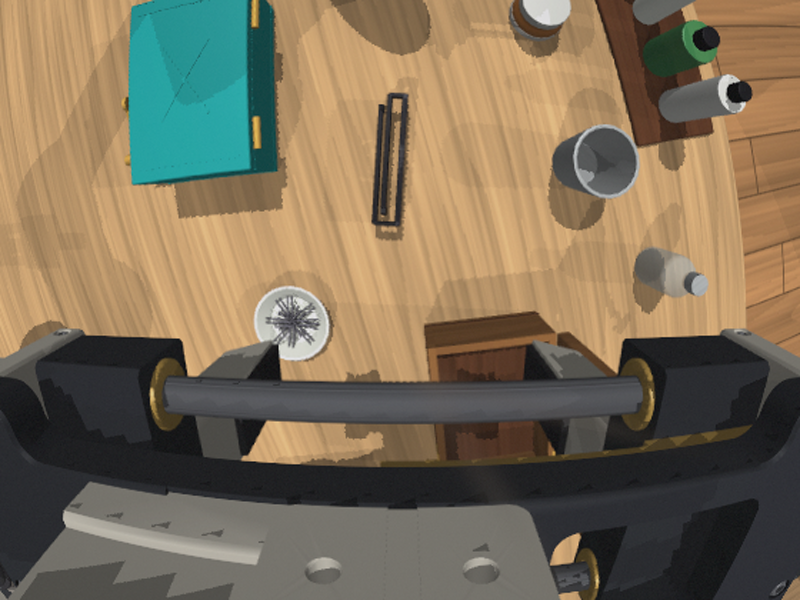

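The wrist view shows the glasses at about (392,160) in the enlarged picture, with the dish at (292,322) and the box's +y wall at (490,330). I'll convert the glasses corners and box points.

Run:
```python
from fit import *
m=dict(np.load("w1.npz"));s=1.42857
for p,z in [((388,94),42),((408,94),42),((400,225),42),((373,223),42),((379,105),42)]:print(p,wonz(m,np.array(p)/s,z))
print("box +y top corners", [wonz(m,np.array(p)/s,80) for p in((430,350),(425,325),(540,312),(556,333))])
q=[558.8,-70,-.169];P=[(-65,95,80),(65,95,80),(-65,95,0),(-57,87,80),(57,87,80)]
print(wproj(m,box2w(q,P))*s)
# crop
a=cv2.imread("pics/w1.png")
c1=cv2.resize(a[60:165,245:305],(342,600),interpolation=cv2.INTER_CUBIC)
c2=cv2.resize(a[205:330,285:380],(456,600),interpolation=cv2.INTER_CUBIC)
cv2.imwrite("pics/c2.png",np.hstack([c1,c2]))
```

```text
(388, 94) [535.4 279.5  42. ]
(408, 94) [554.3 274.3  42. ]
(400, 225) [512.1 149.7  42. ]
(373, 223) [486.8 158.8  42. ]
(379, 105) [524. 271.  42.]
box +y top corners [array([509.5,  28.7,  80. ]), array([511.2,  54.8,  80. ]), array([623.3,  37.3,  80. ]), array([635.7,  11.2,  80. ])]
[[429.71163902 344.28259851]
 [558.65137526 330.83839288]
 [425.86365092 320.14227022]
 [438.5121606  351.16011703]
 [551.1259061  339.23240997]]
```

View pics/c2.png

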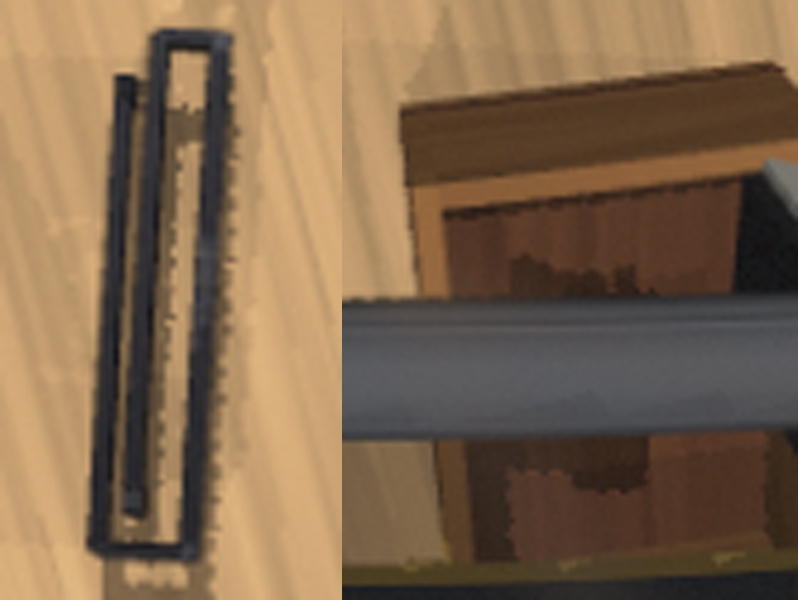

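Run:
```python
from fit import *
m=dict(np.load("w1.npz"))
f=lambda u,v:(245+u/5.7,60+v/5.714)
g=lambda u,v:(285+u/4.8,205+v/4.8)
obs=[(f(232,35),(15,67,42)),(f(199,560),(15,-67,42)),(f(88,548),(-13.5,-67,42))]
for p,P in obs: print(wonz(m,p,42))
r=lambda q:np.concatenate([wproj(m,box2w(q,[P]))[0]-p for p,P in obs])
s=least_squares(r,[520,214,-.3]);print("glasses",s.x.round(3),r(s.x).round(2))
bo=[(g(70,188),(-65,95,80)),(g(58,105),(-65,95,0)),(g(430,65),(65,95,0)),(g(101,212),(-57,87,80))]
r=lambda q:np.concatenate([wproj(m,box2w(q,[P]))[0]-p for p,P in bo])
s=least_squares(r,[558,-70,-.17]);print("box",s.x.round(3),r(s.x).round(2))
```

```text
[554.3 273.8  42. ]
[511.8 149.   42. ]
[485.9 159.3  42. ]
glasses [ 5.19365e+02  2.16978e+02 -3.29000e-01] [ 0.32 -1.32  0.12  0.18 -0.43  1.1 ]
box [ 5.57037e+02 -7.37850e+01 -1.59000e-01] [ 0.01  0.11  0.01  0.08  0.28 -0.01 -0.25 -0.17]
```

Run:
```python
from fit import *
m=dict(np.load("w1.npz"));s=1.42857
print("turq top corners",[wonz(m,np.array(p)/s,94) for p in((277,170),(272,2),(250,155),(131,183))],"bottom?",wonz(m,np.array((277,170))/s,0))
print("cup rim",[wonz(m,np.array(p)/s,88) for p in((596,125),(598,197),(640,160))])
print("perfume base",onz("scene",(268,291),0),"cap top",wonz(m,np.array((695,285))/s,110))
print("dish",wonz(m,np.array((292,322))/s,15))
# hook: pivot & knob in scene, lid 1.62
q=[557,-73.8,-.159]
for t in(1.58,1.62,1.66):
  for e in (0,.3,.6,.9):
    P=[(-71,-10,87),(-81,-10-63*np.cos(e),87+63*np.sin(e)),(-65,-95,94)]
    print(t,e,proj("scene",box2w(q,lid(t,P))).round(1).tolist())
```

```text
turq top corners [array([421.4, 232.7,  94. ]), array([456.9, 390.3,  94. ]), array([400.9, 254. ,  94. ]), array([271.5, 272.6,  94. ])] bottom? [397.3 242.5   0. ]
cup rim [array([715.9, 201.5,  88. ]), array([701.3, 134.5,  88. ]), array([755. , 160.6,  88. ])]
perfume base [799.2  22.5   0. ] cap top [785.9  29.7 110. ]
dish [366.  76.  15.]
1.58 0 [[213.6, 201.1], [189.8, 198.8], [182.4, 204.8]]
1.58 0.3 [[213.6, 201.1], [189.8, 203.9], [182.4, 204.8]]
1.58 0.6 [[213.6, 201.1], [192.0, 208.7], [182.4, 204.8]]
1.58 0.9 [[213.6, 201.1], [196.1, 212.6], [182.4, 204.8]]
1.62 0 [[213.4, 202.7], [189.5, 200.5], [182.2, 206.3]]
1.62 0.3 [[213.4, 202.7], [189.6, 205.9], [182.2, 206.3]]
1.62 0.6 [[213.4, 202.7], [191.8, 210.8], [182.2, 206.3]]
1.62 0.9 [[213.4, 202.7], [195.9, 214.9], [182.2, 206.3]]
1.66 0 [[213.2, 204.3], [189.2, 202.3], [181.9, 208.0]]
1.66 0.3 [[213.2, 204.3], [189.3, 207.8], [181.9, 208.0]]
1.66 0.6 [[213.2, 204.3], [191.6, 213.0], [181.9, 208.0]]
1.66 0.9 [[213.2, 204.3], [195.8, 217.2], [181.9, 208.0]]
```

Emit:
servo_tool --deltas '[[[0,0,0],[0,0,-6.4]],[[-0.033,0.012,0.035],[0,0,0]],[[-0.033,0.012,0.035],[0,0,0]],[[-0.033,0.012,0.035],[0,0,0]],[[-0.033,0.012,0.035],[0,0,0]],[[-0.033,0.012,0.035],[0,0,0]],[[0,0.01,0],[0,0,0]],[[0,0.008,0],[0,0,0]]]'

```text
time: 3.75
tool_pos: [558.7, -54.6, 172.6]
tcp_rot: [3.14, -0.0, 1.41]
contact_force: [0.3, 0.2, -0.1]
grip_width: 92.0
finger_force: 0.0
```

Emit:
servo_tool --deltas '[[[0,0.007,0],[0,0,0]],[[0,0.007,0],[0,0,0]],[[0,0.007,0],[0,0,0]],[[0,0.007,0],[0,0,0]],[[0,0.007,0],[0,0,0]],[[0,0,0],[0,0,0]]]'

```text
time: 4.5
tool_pos: [593.5, -60.1, 171.5]
tcp_rot: [3.141, 0.0, 1.411]
contact_force: [-0.1, -0.1, -0.1]
grip_width: 91.9
finger_force: 0.1
```

Run:
```python
from fit import *
o=bot.get_obs();print(o["time"],o["tool_pos"],o["tcp_rot"],o["contact_force"])
m=wcap("w2");a=bot.capture("side")[:,:,::-1];sc=bot.capture("scene")[:,:,::-1]
o=bot.get_obs();print(o["time"],o["tool_pos"],o["tcp_rot"],o["contact_force"])
w=cv2.imread("pics/w2.png")
r=lambda i,x,y,w,h:cv2.resize(i[y:y+h,x:x+w],(400,300),interpolation=cv2.INTER_CUBIC)
cv2.imwrite("pics/c3.png",np.vstack([np.hstack([r(a,240,80,120,90),r(sc,150,170,120,90)]),np.hstack([r(w,0,0,560,420),r(a,250,130,80,60)])]))
```

```text
4.5 [593.48148785 -60.07013383 171.54852895] [3.14052200e+00 2.33369835e-04 1.41145623e+00] [-0.09039078 -0.13719181 -0.14477653]
4.65 [593.23111805 -60.14077177 172.03517837] [3.13984150e+00 3.17997428e-04 1.41131620e+00] [-0.42806959  0.0331539   0.21667774]
```

View pics/c3.png

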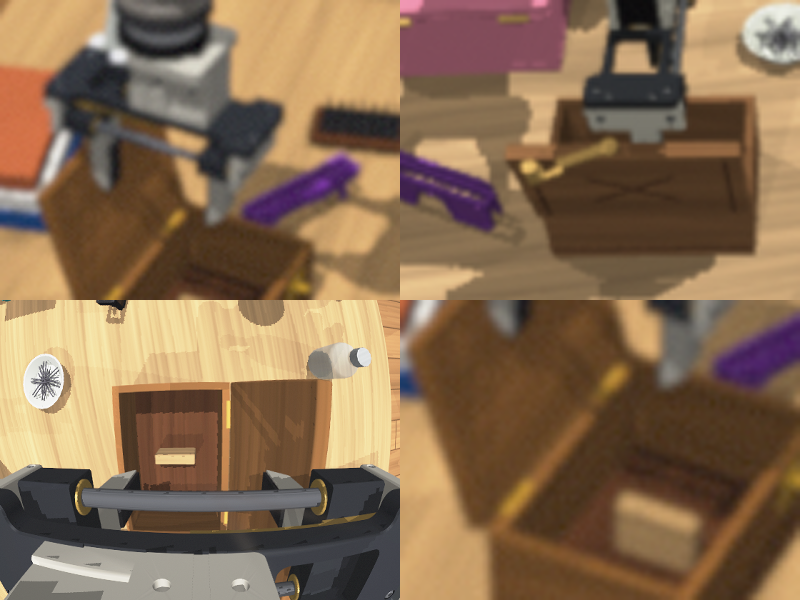

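Run:
```python
import cv2
w=cv2.imread("pics/w2.png");cv2.imwrite("pics/c4.png",cv2.resize(w[105:255,150:350],(800,600),interpolation=cv2.INTER_CUBIC))
```

```text
(no output)
```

View pics/c4.png

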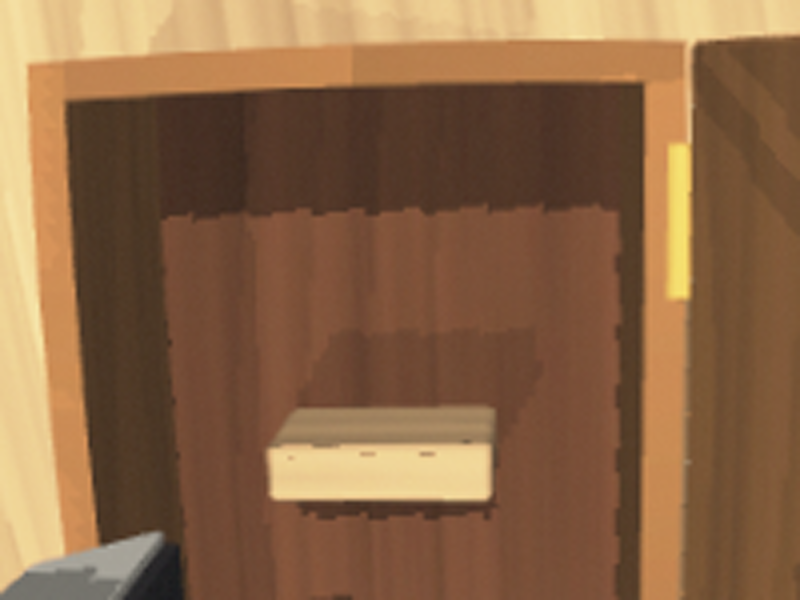

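The crop shows the box rim's outer corners at (30,65) and (687,43). The lit top of the nose rest spans (270–491, 446–500). I'll refine the box and rest pose from these, along with the grasp and placing geometry.

Run:
```python
from fit import *
m=dict(np.load("w2.npz"))
g=lambda u,v:(150+u/4,105+v/4)
bo=[(g(30,65),(-65,95,80)),(g(687,43),(65,95,80)),(g(66,101),(-57,87,80)),(g(643,83),(57,87,80)),
(g(270,446),(-26,7,48)),(g(491,446),(26,7,48)),(g(490,500),(26,-7,48)),(g(270,500),(-26,-7,48))]
for sub in (bo,bo[:4],bo[4:]):
  r=lambda q:np.concatenate([wproj(m,box2w(q,[P]))[0]-p for p,P in sub])
  s=least_squares(r,[558,-70,-.17]);print("box",s.x.round(3),r(s.x).round(1))
print([wonz(m,p,P[2]) for p,P in bo[4:]])
```

```text
box [ 5.57589e+02 -7.27250e+01 -1.50000e-01] [-0.6 -0.3  0.1 -0.3 -0.1 -0.1  0.7 -0.1 -1.3 -0.1  0.4 -0.5  0.9  0.8
 -0.3  1. ]
box [ 5.57509e+02 -7.28870e+01 -1.51000e-01] [-0.7 -0.1  0.1 -0.1 -0.1  0.1  0.7  0.1]
box [ 5.57705e+02 -7.24810e+01 -1.58000e-01] [-1.2 -0.6  0.5 -0.6  0.9  0.7 -0.3  0.5]
[array([534.1, -62.2,  48. ]), array([583.9, -70.1,  48. ]), array([581.6, -82.7,  48. ]), array([531.3, -74.9,  48. ])]
```

Emit:
servo_tool --deltas '[[[0,-0.04,-0.01],[0,0,0]],[[0,-0.04,-0.01],[0,0,0]],[[0.0436,-0.006,0.0137],[0,0,0]],[[0.0436,-0.006,0.0137],[0,0,0]],[[0.0436,-0.006,0.0137],[0,0,0]],[[0.0436,-0.006,0.0137],[0,0,0]],[[0.0436,-0.006,0.0137],[0,0,0]],[[0.0436,-0.006,0.0137],[0,0,0]],[[0,0,0],[0,0,9.7]],[[0,0,0],[-10,0,0]],[[0,0,0],[0,0,0]],[[0,0,0],[0,0,0]]]'

```text
time: 6.15
tool_pos: [520.5, 217.0, 110.3]
tcp_rot: [2.968, -0.001, 1.242]
contact_force: [0.0, 0.5, -0.0]
grip_width: 92.0
finger_force: 0.0
```

```bash
cat >> fit.py <<'E'
def dl(target,o=None):
    "world TCP target -> delta in tool axes (mm)"
    o=o or bot.get_obs();R=Ro.from_euler("xyz",o["tcp_rot"]).as_matrix()
    return (R.T@(np.array(target)-o["tool_pos"])).round(1),R.round(3)
E
python3 - <<'E'
from fit import *
m=wcap("w3")
o=bot.get_obs();print(o["time"],o["tool_pos"],o["tcp_rot"],o["contact_force"])
print(dl([520.6,216.6,34.5])); 
# glasses corners predicted in this wrist view
print(wproj(m,box2w([519.4,217,-.329],[(15,67,42),(15,-67,42),(-13.5,-67,42),(-13.5,67,42)])).round(0).tolist())
E
```

```text
6.2 [520.82875238 216.76260362 110.24257889] [ 2.96721384e+00 -9.74461321e-04  1.24157624e+00] [-0.12699677  0.46733687  1.20958168]
(array([ -0.3, -13.3,  74.6]), array([[ 0.323,  0.932,  0.164],
       [ 0.946, -0.319, -0.055],
       [ 0.001,  0.173, -0.985]]))
[[285.0, 129.0], [284.0, 301.0], [249.0, 304.0], [244.0, 129.0]]
```

Run:
```python
from fit import *
m=dict(np.load("w3.npz"));w=cv2.imread("pics/w3.png")
d=(w[90:210,215:320].max(2)<75).astype(np.uint8)
n,l,s,c=cv2.connectedComponentsWithStats(d);k=1+s[1:,4].argmax();b=l==k
ys,xs=np.nonzero(b);print(s[k],"top row",ys.min()+90)
for y in range(ys.min(),ys.min()+90,8):
    x=np.nonzero(b[y])[0];print(y+90,x.min()+215,x.max()+215, wonz(m,(x.min()+215,y+90),42),wonz(m,(x.max()+216,y+90),42))
```

```text
[  38   40   31   80 1805] top row 130
130 258 281 [537.5 281.1  42. ] [553.2 275.6  42. ]
138 254 283 [533.  276.8  42. ] [552.8 269.8  42. ]
146 254 283 [531.2 271.6  42. ] [551.  264.5  42. ]
154 253 283 [528.7 266.6  42. ] [549.2 259.2  42. ]
162 254 283 [527.5 261.1  42. ] [547.3 253.8  42. ]
170 254 283 [525.6 255.8  42. ] [545.5 248.4  42. ]
178 254 283 [523.7 250.5  42. ] [543.7 243.   42. ]
186 254 283 [521.8 245.1  42. ] [541.8 237.5  42. ]
194 254 283 [519.8 239.7  42. ] [539.9 232.   42. ]
202 255 283 [518.5 234.   42. ] [538.1 226.5  42. ]Traceback (most recent call last):
  File "<stdin>", line 7, in <module>
IndexError: index 120 is out of bounds for axis 0 with size 120
```

Emit:
servo_tool --deltas '[[[0,-0.0033,0.0187],[0,0,0]],[[0,-0.0033,0.0187],[0,0,0]],[[0,-0.0033,0.0187],[0,0,0]],[[0,-0.0033,0.0185],[0,0,0]],[[0,0,0],[0,0,0]],[[0,0,0],[0,0,0]]]'

```text
time: 6.95
tool_pos: [520.6, 216.7, 34.4]
tcp_rot: [2.966, -0.001, 1.241]
contact_force: [-0.4, -0.5, 0.4]
grip_width: 91.7
finger_force: 0.0
```

Emit:
servo_tool --deltas '[[[0,0,0],[0,0,0]],[[0,0,0],[0,0,0]],[[0,0,0],[0,0,0]],[[0,0,0],[0,0,0]],[[0,0,0],[0,0,0]],[[0,0,0],[0,0,0]],[[0,0,0],[0,0,0]],[[0,0,0],[0,0,0]]]' --fingers 0

```text
time: 7.95
tool_pos: [519.6, 216.8, 33.7]
tcp_rot: [2.967, 0.0, 1.242]
contact_force: [0.1, -0.7, -1.0]
grip_width: 28.6
finger_force: 29.6
```

The grip width of 28.6 mm matches the glasses' depth, so they have seated flush against the pads, tilted about 10° with the tool. I'll lift, align with the box and then let them settle level by opening the fingers in small steps.

Emit:
servo_tool --deltas '[[[0,0.002,-0.012],[0,0,0]],[[0,0.005,-0.026],[0,0,0]],[[0,0.0065,-0.038],[0,0,0]],[[0,0.0065,-0.038],[0,0,0]],[[0,0,0],[0,1.75,-9.93]],[[0,0,0],[0,0,0]]]'

```text
time: 8.7
tool_pos: [519.4, 216.6, 150.5]
tcp_rot: [2.966, -0.001, 1.416]
contact_force: [0.0, -0.2, -0.2]
grip_width: 28.7
finger_force: 29.6
```

Run:
```python
from fit import *
bot.capture("side")
m=wcap("w4");o=bot.get_obs();print(o["time"],o["tool_pos"],o["tcp_rot"],o["contact_force"],o["grip_width"])
print(dl([554.6,-72.3,150]),dl([554.6,-72.3,70])) 
w=cv2.imread("pics/w4.png");cv2.imwrite("pics/c5.png",cv2.resize(w[60:360,80:480],(800,600),interpolation=cv2.INTER_CUBIC))
```

```text
8.8 [519.16574791 216.69927957 149.45452671] [2.96758938e+00 1.88202439e-04 1.41431858e+00] [-0.19489845  0.05292757 -1.14114843] 28.516369210595997
(array([-279.9,   78.9,   13.4]), array([[ 0.156,  0.973,  0.171],
       [ 0.988, -0.153, -0.027],
       [-0.   ,  0.173, -0.985]])) (array([-279.9,   65.1,   92.2]), array([[ 0.156,  0.973,  0.171],
       [ 0.988, -0.153, -0.027],
       [-0.   ,  0.173, -0.985]]))
```

View pics/c5.png

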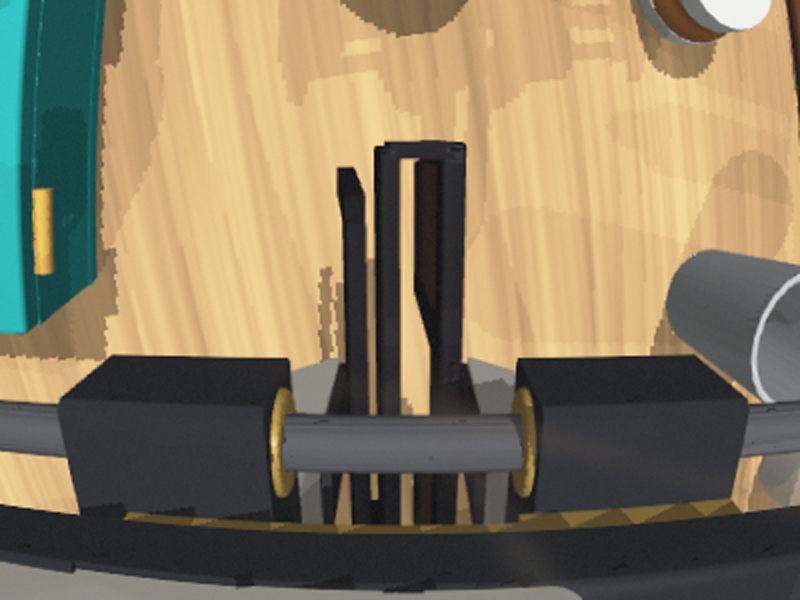

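Wrist view: the glasses are held squarely, with their +y end at crop (420,147), and they run parallel to the tool. I'll check their offset along y, then carry them over the box.

Run:
```python
from fit import *
m=dict(np.load("w4.npz"));o=bot.get_obs();R=Ro.from_euler("xyz",o["tcp_rot"]).as_matrix()
for y in(64,67,70):print(y,wproj(m,[o["tool_pos"]+R@[y,e,-9] for e in(-14.2,14.2)]).round(1).tolist())
print("seen",[(80+u/2,60+v/2) for u,v in((376,146),(466,144))])
```

```text
64 [[250.3, 135.9], [312.4, 135.9]]
67 [[250.3, 129.4], [312.5, 129.4]]
70 [[250.2, 122.9], [312.5, 122.9]]
seen [(268.0, 133.0), (313.0, 132.0)]
```

Emit:
servo_tool --deltas '[[[-0.0467,0.0131,0.0022],[0,0,0]],[[-0.0467,0.0131,0.0022],[0,0,0]],[[-0.0467,0.0131,0.0022],[0,0,0]],[[-0.0467,0.0131,0.0022],[0,0,0]],[[-0.0467,0.0131,0.0022],[0,0,0]],[[-0.0467,0.0131,0.0022],[0,0,0]],[[0,0,0],[0,0,0]],[[0,0,0],[0,0,0]]]'

```text
time: 9.8
tool_pos: [555.2, -71.7, 149.5]
tcp_rot: [2.969, -0.001, 1.416]
contact_force: [-0.3, 0.1, 0.1]
grip_width: 28.4
finger_force: 29.6
```

Run:
```python
from fit import *
o=bot.get_obs();print(o["time"],o["tool_pos"],o["tcp_rot"],o["contact_force"],dl([554.6,-72.3,62])[0])
```

```text
9.8 [555.19216935 -71.67500002 149.5387316 ] [ 2.96877622e+00 -5.51312567e-04  1.41625524e+00] [-0.28694321  0.09121589  0.08047151] [ -0.8 -15.5  86.2]
```

Emit:
servo_tool --deltas '[[[0.0007,-0.0031,0.0172],[0,0,0]],[[0,-0.0031,0.0172],[0,0,0]],[[0,-0.0031,0.0172],[0,0,0]],[[0,-0.0031,0.0172],[0,0,0]],[[0,-0.0031,0.0172],[0,0,0]],[[0,0,0],[0,0,0]]]'

```text
time: 10.55
tool_pos: [554.3, -69.5, 61.5]
tcp_rot: [2.971, -0.001, 1.419]
contact_force: [0.9, -0.6, 0.2]
grip_width: 28.7
finger_force: 29.6
```

Emit:
servo_tool --deltas '[[[0,-0.0003,0.002],[0,0,0]],[[0,-0.0003,0.002],[0,0,0]],[[0,0,0],[0,0,0]]]'

```text
time: 10.92
tool_pos: [555.7, -71.4, 59.1]
tcp_rot: [2.966, 0.0, 1.418]
contact_force: [0.3, -0.2, -0.1]
grip_width: 28.4
finger_force: 29.6
```

Emit:
servo_tool --deltas '[[[0,-0.0002,0.001],[0,0,0]],[[0,-0.0002,0.001],[0,0,0]],[[0,0,0],[0,0,0]]]'

```text
time: 11.3
tool_pos: [555.4, -71.5, 56.6]
tcp_rot: [2.967, 0.0, 1.418]
contact_force: [0.4, 0.3, -0.9]
grip_width: 28.7
finger_force: 29.6
```

Emit:
servo_tool --deltas '[[[0,-0.0002,0.001],[0,0,0]],[[0,0,0],[0,0,0]]]'

```text
time: 11.55
tool_pos: [555.4, -71.5, 55.6]
tcp_rot: [2.967, 0.0, 1.418]
contact_force: [0.4, -0.9, -0.6]
grip_width: 28.7
finger_force: 29.6
```

Emit:
servo_tool --deltas '[[[0,-0.0002,0.001],[0,0,0]],[[0,0,0],[0,0,0]]]'

```text
time: 11.8
tool_pos: [555.4, -71.4, 54.5]
tcp_rot: [2.967, 0.0, 1.418]
contact_force: [-0.2, 0.7, -0.7]
grip_width: 28.5
finger_force: 29.6
```

Emit:
servo_tool --deltas '[[[0,-0.0001,0.0007],[0,0,0]],[[0,0,0],[0,0,0]]]'

```text
time: 12.05
tool_pos: [555.5, -71.4, 53.9]
tcp_rot: [2.967, 0.0, 1.418]
contact_force: [-0.2, -0.2, -0.0]
grip_width: 28.4
finger_force: 29.6
```

Emit:
servo_tool --deltas '[[[0,-0.0001,0.0006],[0,0,0]],[[0,0,0],[0,0,0]]]'

```text
time: 12.3
tool_pos: [555.6, -71.5, 53.7]
tcp_rot: [2.967, 0.0, 1.418]
contact_force: [-1.7, 0.2, 4.9]
grip_width: 28.3
finger_force: 29.9
```

Emit:
servo_tool --deltas '[[[0,-0.0001,0.0006],[0,0,0]],[[0,0,0],[0,0,0]]]'

```text
time: 12.55
tool_pos: [555.6, -71.4, 53.6]
tcp_rot: [2.966, 0.0, 1.418]
contact_force: [-4.1, 0.1, 9.3]
grip_width: 28.1
finger_force: 30.3
```

Emit:
servo_tool --deltas '[[[0,0.0001,-0.0007],[0,0,0]],[[0,0,0],[0,0,0]]]'

```text
time: 12.8
tool_pos: [555.5, -71.5, 53.7]
tcp_rot: [2.967, 0.0, 1.418]
contact_force: [-1.1, 1.3, 5.7]
grip_width: 28.7
finger_force: 30.0
```

Emit:
servo_tool --deltas '[[[0,0,0],[0,0,0]],[[0,0,0],[0,0,0]]]' --fingers 0.315

```text
time: 13.05
tool_pos: [555.5, -71.5, 53.6]
tcp_rot: [2.967, 0.0, 1.418]
contact_force: [-1.7, 0.6, 4.9]
grip_width: 29.0
finger_force: 10.0
```

Emit:
servo_tool --deltas '[[[0,0,0],[0,0,0]],[[0,0,0],[0,0,0]]]' --fingers 0.323

```text
time: 13.3
tool_pos: [555.6, -71.5, 53.4]
tcp_rot: [2.967, 0.0, 1.418]
contact_force: [-0.5, 1.0, 1.7]
grip_width: 29.3
finger_force: 1.5
```

Emit:
servo_tool --deltas '[[[0,0,0],[0,0,0]],[[0,0,0],[0,0,0]]]' --fingers 0.332

```text
time: 13.55
tool_pos: [555.4, -71.5, 53.2]
tcp_rot: [2.967, 0.0, 1.418]
contact_force: [0.1, -0.7, 0.6]
grip_width: 30.4
finger_force: 0.1
```

Emit:
servo_tool --deltas '[[[0,0,0],[0,0,0]],[[0,0,0],[0,0,0]]]' --fingers 0.345

```text
time: 13.8
tool_pos: [555.3, -71.4, 53.3]
tcp_rot: [2.967, 0.0, 1.418]
contact_force: [0.1, -0.6, 0.6]
grip_width: 31.6
finger_force: 0.0
```

Emit:
servo_tool --deltas '[[[0,0,0],[0,0,0]],[[0,0,0],[0,0,0]],[[0,0,0],[0,0,0]]]' --fingers 0.43

```text
time: 14.18
tool_pos: [555.4, -71.4, 53.4]
tcp_rot: [2.967, 0.0, 1.418]
contact_force: [0.5, -0.1, -0.2]
grip_width: 39.3
finger_force: 0.0
```

Emit:
servo_tool --deltas '[[[0,0,-0.008],[0,0,0]],[[0,0,-0.012],[0,0,0]],[[0,0,-0.03],[0,0,0]],[[0,0,-0.045],[0,0,0]],[[0,0,-0.045],[0,0,0]],[[0,0,-0.045],[10,0,0]],[[0,0,0],[0,0,0]]]'

```text
time: 15.05
tool_pos: [528.1, -67.3, 230.6]
tcp_rot: [3.103, 0.0, 1.419]
contact_force: [1.4, 0.5, -0.1]
grip_width: 39.5
finger_force: 0.0
```

Run:
```python
from fit import *
m=wcap("w5");s=bot.capture("side")[:,:,::-1]
o=bot.get_obs();print(o["time"],o["tool_pos"],o["tcp_rot"])
w=cv2.imread("pics/w5.png");r=lambda i,x,y,w,h:cv2.resize(i[y:y+h,x:x+w],(400,600),interpolation=cv2.INTER_CUBIC)
cv2.imwrite("pics/c6.png",np.hstack([cv2.resize(w[150:300,150:350],(440,330)),cv2.resize(s[130:220,255:345],(330,330),interpolation=cv2.INTER_CUBIC)]))
```

```text
15.15 [525.97407406 -66.74173472 226.63500729] [ 3.10762367e+00 -6.45664158e-04  1.41928882e+00]
```

View pics/c6.png

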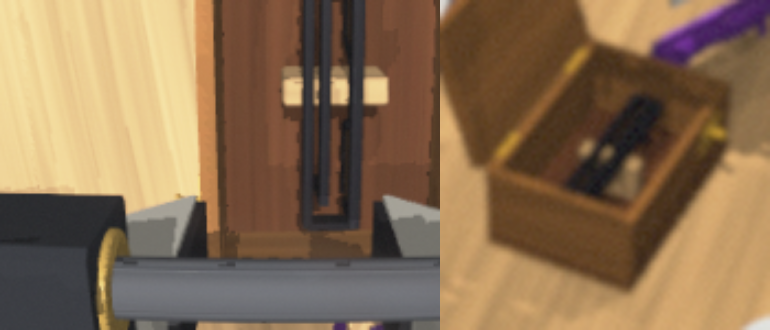

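The crop shows the glasses astride the rest, centred and square to it. Next I'll shut the fingers and go over the lid to behind its free edge, at box y about +40, clear of the hook.

Emit:
servo_tool --deltas '[[[0,0,-0.025],[1.95,0,0]],[[0.01,0.047,0],[0,0,0]],[[0.01,0.047,0],[0,0,0]],[[0.01,0.047,0],[0,0,0]],[[0.01,0.047,0],[0,0,0]],[[0,0,0],[0,0,0]],[[0,0,0],[0,0,0]]]' --fingers 0

```text
time: 16.02
tool_pos: [716.0, -55.4, 249.5]
tcp_rot: [-3.137, -0.001, 1.419]
contact_force: [-1.0, -0.1, 0.1]
grip_width: 0.2
finger_force: 0.0
```

Run:
```python
from fit import *
s=bot.capture("scene");cv2.imwrite("pics/s2.png",s[:,:,::-1])
o=bot.get_obs();print(o["time"],o["tool_pos"],o["tcp_rot"],o["grip_width"])
q=[557.6,-72.8,-.153]
print(dl(box2w(q,[(152,40,190)])[0])[0])
K=[]
for t in list(np.arange(1.92,.2,-.06))+[.18,.14,.10,.07,.04,.02,0,-.012]:
    u=130 if t>1.571 else 122
    K.append((84-u*np.cos(t)+14*np.sin(t),80+122*np.sin(t)+14*np.cos(t)))
K=np.array(K);print(K[0],K[-1]);D=np.diff(K,axis=0);print((np.c_[D[:,0],-D[:,1]]).round(1).tolist())
```

```text
16.075 [715.85715585 -55.53812423 250.78072927] [-3.13836389e+00 -7.58351796e-04  1.41903727e+00] 0.43591793040282734
[-1.2 -1.6 60.8]
[141.63449128 189.84665267] [-38.15921207  92.53502715]
[[-7.1, -3.1], [-7.3, -2.7], [-7.5, -2.3], [-7.6, -1.8], [-7.7, -1.4], [-7.7, -1.0], [-7.3, -0.5], [-7.4, -0.1], [-7.4, 0.3], [-7.3, 0.8], [-7.3, 1.2], [-7.2, 1.7], [-7.1, 2.1], [-6.9, 2.5], [-6.8, 2.9], [-6.6, 3.3], [-6.4, 3.7], [-6.1, 4.1], [-5.9, 4.4], [-5.6, 4.8], [-5.3, 5.1], [-5.0, 5.4], [-4.7, 5.7], [-4.3, 6.0], [-3.9, 6.2], [-3.6, 6.5], [-3.2, 6.7], [-2.8, 6.8], [-2.3, 7.0], [-1.3, 4.7], [-1.1, 4.8], [-0.7, 3.6], [-0.6, 3.6], [-0.4, 2.4], [-0.3, 2.4], [-0.2, 1.5]]
```

Emit:
servo_tool --deltas '[[[0,0,0.03],[0,0,0]],[[0,0,0.03],[0,0,0]],[[0,-0.006,0.001],[0,0,0]],[[0,-0.006,0],[0,0,0]],[[0,-0.0071,-0.0031],[0,0,0]],[[0,-0.0073,-0.0027],[0,0,0]],[[0,-0.0075,-0.0023],[0,0,0]],[[0,-0.0076,-0.0018],[0,0,0]]]'

```text
time: 17.08
tool_pos: [676.8, -49.3, 201.4]
tcp_rot: [3.139, -0.001, 1.419]
contact_force: [5.3, -0.4, 4.7]
grip_width: 0.3
finger_force: 3.3
```

Emit:
servo_tool --deltas '[[[0,-0.0077,-0.0014],[0,0,0]],[[0,-0.0077,-0.001],[0,0,0]],[[0,-0.0073,-0.0005],[0,0,0]],[[0,-0.0074,-0.0001],[0,0,0]],[[0,-0.0074,0.0003],[0,0,0]],[[0,-0.0073,0.0008],[0,0,0]],[[0,-0.0073,0.0012],[0,0,0]],[[0,-0.0072,0.0017],[0,0,0]],[[0,-0.0071,0.0021],[0,0,0]],[[0,-0.0069,0.0025],[0,0,0]],[[0,-0.0068,0.0029],[0,0,0]],[[0,-0.0066,0.0033],[0,0,0]],[[0,-0.0064,0.0037],[0,0,0]]]'

```text
time: 18.7
tool_pos: [583.4, -35.0, 185.1]
tcp_rot: [-3.14, -0.001, 1.419]
contact_force: [1.1, -0.3, 4.2]
grip_width: 0.5
finger_force: 1.5
```

Run:
```python
from fit import *
bot.capture("wrist")
o=bot.get_obs();print(o["time"],o["tool_pos"],o["tcp_rot"],o["contact_force"])
d=o["tool_pos"]-[557.6,-72.8,0];c,s=np.cos(.153),np.sin(.153);print("box",c*d[0]-s*d[1],s*d[0]+c*d[1])
s=bot.capture("side");cv2.imwrite("pics/s3.png",s[:,:,::-1])
```

```text
18.75 [582.37100478 -34.85628758 184.34585926] [-3.13811122e+00 -7.35201459e-04  1.41922464e+00] [-0.21976128  0.26071088  2.9698986 ]
box 18.698872922006768 41.27566039537526
```

Emit:
servo_tool --deltas '[[[0,-0.0061,0.0041],[0,0,0]],[[0,-0.0059,0.0044],[0,0,0]],[[0,-0.0056,0.0048],[0,0,0]],[[0,-0.0053,0.0051],[0,0,0]],[[0,-0.005,0.0054],[0,0,0]],[[0,-0.0047,0.0057],[0,0,0]],[[0,-0.0043,0.006],[0,0,0]],[[0,-0.0039,0.0062],[0,0,0]],[[0,-0.0036,0.0065],[0,0,0]],[[0,-0.0032,0.0067],[0,0,0]],[[0,-0.0028,0.0068],[0,0,0]],[[0,-0.0023,0.007],[0,0,0]],[[0,-0.0013,0.0047],[0,0,0]],[[0,-0.0011,0.0048],[0,0,0]]]'

```text
time: 20.55
tool_pos: [529.1, -26.7, 106.4]
tcp_rot: [-3.139, -0.001, 1.419]
contact_force: [-1.5, -0.9, 2.1]
grip_width: 0.3
finger_force: 0.9
```

Emit:
servo_tool --deltas '[[[0,-0.0007,0.0036],[0,0,0]],[[0,-0.0006,0.0036],[0,0,0]],[[0,-0.0004,0.0024],[0,0,0]],[[0,-0.0003,0.0024],[0,0,0]],[[0,0,0],[0,0,0]]]'

```text
time: 21.18
tool_pos: [527.3, -26.4, 94.5]
tcp_rot: [-3.14, -0.001, 1.419]
contact_force: [-0.8, -0.3, 0.6]
grip_width: 0.3
finger_force: 0.0
```

Emit:
servo_tool --deltas '[[[0,0,0.001],[0,0,0]],[[0,0,0.001],[0,0,0]],[[0,0,0],[0,0,0]]]'

```text
time: 21.55
tool_pos: [527.6, -26.4, 94.1]
tcp_rot: [-3.141, -0.001, 1.419]
contact_force: [-3.9, 0.6, 11.4]
grip_width: -0.0
finger_force: 5.8
```

Emit:
servo_tool --deltas '[[[0,0,0.0007],[0,0,0]],[[0,0,0],[0,0,0]]]'

```text
time: 21.8
tool_pos: [527.6, -26.4, 94.1]
tcp_rot: [-3.142, -0.001, 1.419]
contact_force: [-5.7, 1.0, 16.3]
grip_width: 0.4
finger_force: 8.4
```

The lid is on its hard stop, with its top at 94 mm as specified. I'll lift, turn the tool a quarter turn and move above the hook knob.

Emit:
servo_tool --deltas '[[[0,0,-0.006],[0,0,0]],[[0,0,-0.03],[0,0,0]],[[0,0,-0.02],[0,0,10]],[[0,0,0],[0,0,10]],[[0,0,0],[0,0,10]],[[0,0,0],[0,0,10]],[[0,0,0],[0,0,10]],[[0,0,0],[0,0,10]],[[0,0,0],[0,0,10]],[[0,0,0],[0,0,10]],[[0,0,0],[0,0,10]],[[-0.0164,0.04,0],[0,0,0]],[[-0.0164,0.04,0],[0,0,0]],[[-0.0164,0.04,0],[0,0,0]],[[0,0,0],[0,0,0]],[[0,0,0],[0,0,0]]]'

```text
time: 23.8
tool_pos: [460.9, -137.4, 148.1]
tcp_rot: [-3.141, 0.002, -0.152]
contact_force: [-0.1, 0.3, -0.3]
grip_width: 0.2
finger_force: 0.0
```

Run:
```python
from fit import *
bot.capture("scene");m=wcap("w6");o=bot.get_obs();print(o["time"],o["tool_pos"],o["tcp_rot"])
q=[557.6,-72.8,-.153]
print("goal",dl(box2w(q,[(-86,-79,125)])[0])[0])
w=cv2.imread("pics/w6.png");h=cv2.cvtColor(w,cv2.COLOR_BGR2HSV)
b=cv2.inRange(h,(20,110,110),(34,255,255));n,l,s,c=cv2.connectedComponentsWithStats(b)
for k in range(1,n):
    if s[k,4]>25:print(s[k],c[k].round(0))
for e in(0.1,.35,.6,.9):
    P=[(-71,-10,87),(-71,-10-63*np.cos(e),87+63*np.sin(e)),(-93,-10-63*np.cos(e),87+63*np.sin(e))]
    print(e,wproj(m,box2w(q,P)).round(0).tolist())
print("pin",wproj(m,box2w(q,[(-65,-52,60),(-80,-52,60)])).round(0).tolist())
```

```text
23.9 [ 461.05394833 -136.83700649  148.00814282] [-3.14057349e+00  1.80233021e-03 -1.50599142e-01]
goal [-0.3  1.  23. ]
[234   3  44   4 128] [256.   5.]
[ 85  20  34  10 107] [101.  24.]
[244 198  10  10  54] [248. 203.]
[177 200  52  13 376] [202. 206.]
[229 205  45  34 442] [257. 219.]
[272 256   3  52 134] [273. 282.]
[288 264   4  44  92] [290. 285.]
[477 302  10   9  50] [481. 307.]
[ 98 312 227  15 793] [230. 321.]
[340 315  62  10 412] [371. 319.]
[547 414  10   6  29] [551. 417.]
0.1 [[187.0, 203.0], [274.0, 205.0], [274.0, 236.0]]
0.35 [[187.0, 203.0], [268.0, 211.0], [268.0, 244.0]]
0.6 [[187.0, 203.0], [255.0, 217.0], [256.0, 252.0]]
0.9 [[187.0, 203.0], [230.0, 224.0], [232.0, 261.0]]
pin [[248.0, 187.0], [249.0, 206.0]]
```

Emit:
servo_tool --deltas '[[[0,0.001,0.012],[0,0,0]],[[0,0,0.012],[0,0,0]],[[0,0,0.006],[0,0,0]],[[0,0,0.005],[0,0,0]],[[0,0,0.005],[0,0,0]],[[0,0,0.005],[0,0,0]],[[0,0,0.005],[0,0,0]],[[0,0,0.005],[0,0,0]],[[0,0,0.005],[0,0,0]],[[0,0,0.005],[0,0,0]],[[0,0,0.005],[0,0,0]],[[0,0,0.005],[0,0,0]],[[0,0,0],[0,0,0]]]'

```text
time: 25.52
tool_pos: [460.0, -138.0, 72.6]
tcp_rot: [-3.14, 0.003, -0.151]
contact_force: [0.0, 0.4, 0.2]
grip_width: 0.7
finger_force: 0.0
```

Emit:
servo_tool --deltas '[[[0,0,0.004],[0,0,0]],[[0,0,0.003],[0,0,0]],[[0,0,0.002],[0,0,0]],[[0,0,0],[0,0,0]]]'

```text
time: 26.02
tool_pos: [460.1, -138.5, 63.9]
tcp_rot: [-3.141, 0.002, -0.152]
contact_force: [0.1, -0.1, 0.0]
grip_width: 0.4
finger_force: 0.0
```

Emit:
servo_tool --deltas '[[[0,0,0.001],[0,0,0]],[[0,0,0.001],[0,0,0]],[[0,0,0],[0,0,0]]]'

```text
time: 26.4
tool_pos: [460.2, -138.5, 62.0]
tcp_rot: [-3.141, 0.002, -0.152]
contact_force: [0.5, -0.1, -0.2]
grip_width: 0.4
finger_force: 0.0
```

Emit:
servo_tool --deltas '[[[0,0,0.001],[0,0,0]],[[0,0,0],[0,0,0]]]'

```text
time: 26.65
tool_pos: [460.2, -138.5, 61.0]
tcp_rot: [-3.141, 0.002, -0.152]
contact_force: [-0.3, -0.1, 0.0]
grip_width: 0.1
finger_force: 0.0
```

Run:
```python
from fit import *
m=wcap("w7");o=bot.get_obs();print(o["time"],o["tool_pos"],o["contact_force"])
q=[557.6,-72.8,-.153]
w=cv2.imread("pics/w7.png");h=cv2.cvtColor(w,cv2.COLOR_BGR2HSV)
b=cv2.inRange(h,(18,100,80),(36,255,255));n,l,s,c=cv2.connectedComponentsWithStats(b)
for k in range(1,n):
    if s[k,4]>25:print(s[k],c[k].round(0))
for e in(-.51,-.4,-.2,.35):
    P=[(-71,-10,87),(-71,-10-63*np.cos(e),87+63*np.sin(e)),(-93,-10-63*np.cos(e),87+63*np.sin(e))]
    print(e,wproj(m,box2w(q,P)).round(0).tolist())
print("pin",wproj(m,box2w(q,[(-65,-52,60),(-80,-52,60)])).round(0).tolist())
cv2.imwrite("pics/c7.png",cv2.resize(w[120:320,130:400],(800,592),interpolation=cv2.INTER_CUBIC))
```

```text
26.7 [ 460.14635509 -138.50532707   60.97645679] [ 0.0839916  -0.51334093  0.18532138]
[ 359    1  182   18 1104] [443.   8.]
[364  17 108   8 446] [408.  20.]
[545  32  15   5  26] [552.  34.]
[473  43  62   7 132] [507.  46.]
[376  47  16   6  47] [385.  49.]
[456  61 104  11 754] [512.  66.]
[375  64  28  23 177] [388.  75.]
[368  71  15  13  75] [374.  76.]
[481  78  78  10 283] [521.  81.]
[511 101  48   5 185] [534. 103.]
[451 121  18  15  58] [459. 128.]
[439 140  70  24 349] [479. 150.]
[364 143  87  19 612] [410. 152.]
[555 147   5   9  31] [557. 151.]
[118 239  59  19 743] [143. 246.]
[271 255   5  55 226] [273. 282.]
[287 255   5  55 217] [289. 282.]
[ 77 289  85  17 310] [113. 300.]
[400 292  30  26 381] [413. 301.]
[  95  311  312   16 1853] [276. 320.]
[385 384  38  12 249] [403. 390.]
[390 406  47  14 461] [414. 414.]
[548 412  12   8  45] [555. 417.]
-0.51 [[134.0, 246.0], [254.0, 227.0], [255.0, 265.0]]
-0.4 [[134.0, 246.0], [259.0, 231.0], [260.0, 270.0]]
-0.2 [[134.0, 246.0], [266.0, 239.0], [266.0, 280.0]]
0.35 [[134.0, 246.0], [254.0, 270.0], [256.0, 318.0]]
pin [[228.0, 218.0], [230.0, 245.0]]
```

View pics/c7.png

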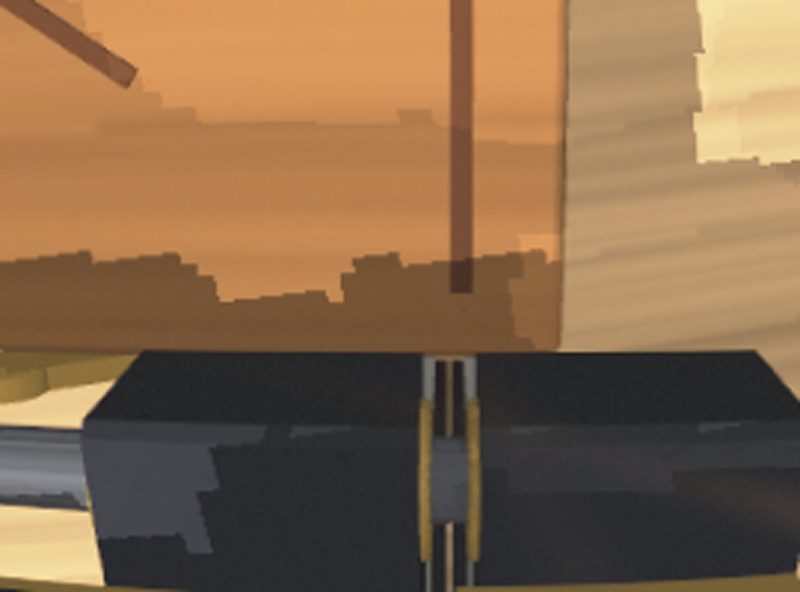

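The knob is hidden behind the gripper body, and there was no force at the height where it should be home. The tapered tip may have slid off beside it. I'll lift and measure the hook angle by colour.

Emit:
servo_tool --deltas '[[[0,0,-0.015],[0,0,0]],[[0,0,-0.035],[0,0,0]],[[0,0,-0.037],[0,0,0]],[[0,0,0],[0,0,0]],[[0,0,0],[0,0,0]]]'

```text
time: 27.32
tool_pos: [459.9, -138.4, 147.5]
tcp_rot: [-3.141, 0.003, -0.152]
contact_force: [-0.6, 0.3, 0.0]
grip_width: 0.2
finger_force: 0.0
```

Run:
```python
from fit import *
m=wcap("w8");o=bot.get_obs();print(o["time"],o["tool_pos"],o["tcp_rot"])
q=[557.6,-72.8,-.153]
w=cv2.imread("pics/w8.png");h=cv2.cvtColor(w,cv2.COLOR_BGR2HSV)
b=cv2.inRange(h,(18,100,90),(36,255,255));b[:,300:]=0;b[:190]=0;b[250:]=0
n,l,s,c=cv2.connectedComponentsWithStats(b)
for k in range(1,n):
    if s[k,4]>15:print(s[k],c[k].round(0))
for e in(-.51,-.4,-.2,0,.35):
    P=[(-71,-10,87),(-71,-10-63*np.cos(e),87+63*np.sin(e)),(-93,-10-63*np.cos(e),87+63*np.sin(e))]
    print(e,wproj(m,box2w(q,P)).round(0).tolist())
print("pin",wproj(m,box2w(q,[(-65,-52,60),(-80,-52,60)])).round(0).tolist())
for y in range(194,246,2):print(y,''.join('#' if v else '.' for v in b[y,170:300:2]))
```

```text
27.375 [ 459.68412757 -138.30479695  147.11221985] [-3.1402657   0.00381388 -0.15162806]
[  0 190  19  13 152] [  8. 194.]
[ 24 190  13   4  35] [ 30. 191.]
[ 42 193  12   5  21] [ 47. 194.]
[  0 196 156  20 825] [ 68. 204.]
[  63  196  231   54 5082] [209. 220.]
[275 196  16   1  16] [282. 196.]
[  2 216  18   6  32] [  9. 218.]
[105 216  17   5  28] [113. 218.]
[122 218  13   7  24] [129. 222.]
[262 235  26   6  83] [277. 237.]
[152 247  17   3  25] [161. 249.]
-0.51 [[184.0, 202.0], [263.0, 193.0], [264.0, 220.0]]
-0.4 [[184.0, 202.0], [267.0, 195.0], [267.0, 222.0]]
-0.2 [[184.0, 202.0], [271.0, 198.0], [272.0, 227.0]]
0 [[184.0, 202.0], [273.0, 202.0], [273.0, 232.0]]
0.35 [[184.0, 202.0], [266.0, 210.0], [266.0, 243.0]]
pin [[246.0, 186.0], [247.0, 205.0]]
194 .................................................................
196 ....................#..#############################.########....
198 ....##......########################################.............
200 ..##################################################.............
202 ..##############################.########.#
[... 792 characters left out ...]

226 #########.#........########.#.#############.#################....
228 .............##########.##########...######.################.....
230 ....#.#######.....#########.##.###################.########..#...
232 #####..##.######.########..########.####.#############.......#...
234 ....##############################.##############.............#..
236 ############################.###########.###......#########......
238 ####......................###..########.######.######.####.......
240 ###...................................................####.......
242 ##...............................................................
244 .................................................................
```

Run:
```python
import cv2
for f in("w6","w8"):
    h=cv2.cvtColor(cv2.imread(f"pics/{f}.png"),cv2.COLOR_BGR2HSV)
    b=cv2.inRange(h,(20,135,90),(34,255,255))
    print(f)
    for y in range(190,246,2):print(y,''.join('#' if v else '.' for v in b[y,170:300:2]))
```

```text
w6
190 .................................................................
192 .................................................................
194 .................................................................
196 .................................................................
198 .......................................##........................
200 ........####..........................###........................
202 ....#######.####......................###........................
204 ....###########..#.#########.........#####.......................
206 ....#######################.##.#####.####........................
208 .....#######################..#.####.........###.................
210 ...................#########...#######.....###.##.#..............
212 ..............................#######.##.###...#.###.............
214 ...............................###.#..#####...#..................
216 ........................................#.#.####...#.............
218 ...........................................#.#####.#.............
220 ...........................................
[... 2125 characters left out ...]

226 .................................................................
228 .................................................................
230 .................................................................
232 .................................................................
234 .................................................................
236 .................................................................
238 .................................................................
240 .................................................................
242 .................................................................
244 .................................................................
```

The knob has swung down to about home, at columns 258–274 ending near row 222, with the bar over the pin. To be sure, I'll press again centred on the knob, further forward so the tip stays clear of the pin.

Emit:
servo_tool --deltas '[[[-0.0053,-0.0107,0],[0,0,0]],[[0,0,0.03],[0,0,0]],[[0,0,0.03],[0,0,0]],[[0,0,0.015],[0,0,0]],[[0,0,0.005],[0,0,0]],[[0,0,0.0015],[0,0,0]],[[0,0,0],[0,0,0]],[[0,0,0],[0,0,0]]]'

```text
time: 28.38
tool_pos: [456.9, -127.3, 67.1]
tcp_rot: [-3.141, 0.001, -0.152]
contact_force: [0.4, -0.9, 0.9]
grip_width: 0.9
finger_force: 0.0
```

Emit:
servo_tool --deltas '[[[0,0,0.001],[0,0,0]],[[0,0,0.001],[0,0,0]],[[0,0,0],[0,0,0]]]'

```text
time: 28.75
tool_pos: [456.6, -127.2, 64.5]
tcp_rot: [-3.141, 0.002, -0.152]
contact_force: [1.2, -0.3, 0.1]
grip_width: 0.2
finger_force: 0.1
```

Emit:
servo_tool --deltas '[[[0,0,0.001],[0,0,0]],[[0,0,0],[0,0,0]]]'

```text
time: 29.0
tool_pos: [456.5, -127.2, 63.5]
tcp_rot: [-3.141, 0.002, -0.152]
contact_force: [-0.1, 1.6, 0.5]
grip_width: 0.3
finger_force: 0.0
```

Emit:
servo_tool --deltas '[[[0,0,0.001],[0,0,0]],[[0,0,0],[0,0,0]]]'

```text
time: 29.25
tool_pos: [456.5, -127.1, 62.5]
tcp_rot: [-3.141, 0.002, -0.152]
contact_force: [-0.7, -0.6, 0.1]
grip_width: 0.5
finger_force: 0.0
```

Emit:
servo_tool --deltas '[[[0,0,0.001],[0,0,0]],[[0,0,0],[0,0,0]]]'

```text
time: 29.5
tool_pos: [456.7, -127.2, 61.9]
tcp_rot: [-3.141, 0.002, -0.152]
contact_force: [-1.2, 1.4, 5.3]
grip_width: 0.5
finger_force: 2.6
```

Emit:
servo_tool --deltas '[[[0,0,0.0005],[0,0,0]],[[0,0,0],[0,0,0]]]'

```text
time: 29.75
tool_pos: [456.8, -127.2, 61.7]
tcp_rot: [-3.141, 0.001, -0.152]
contact_force: [-1.4, 1.7, 7.9]
grip_width: 0.5
finger_force: 3.9
```

The hard stop came at 61.8 mm, against 62.2 mm computed for fully home. I'll lift clear and check.

Emit:
servo_tool --deltas '[[[0,0,-0.003],[0,0,0]],[[0,0,-0.02],[0,0,0]],[[0,0,-0.04],[0,0,0]],[[0.004,0.011,-0.023],[0,0,0]],[[0,0,0],[0,0,0]],[[0,0,0],[0,0,0]]]'

```text
time: 30.5
tool_pos: [458.3, -138.3, 146.0]
tcp_rot: [-3.14, 0.004, -0.152]
contact_force: [2.0, -0.6, 0.1]
grip_width: 0.7
finger_force: 0.0
```

Run:
```python
from fit import *
m=wcap("w9");o=bot.get_obs();print(o["time"],o["tool_pos"],o["contact_force"])
h=cv2.cvtColor(cv2.imread("pics/w9.png"),cv2.COLOR_BGR2HSV);b=cv2.inRange(h,(20,135,90),(34,255,255))
for y in range(186,230,2):print(y,''.join('#' if v else '.' for v in b[y,170:300:2]))
q=[557.6,-72.8,-.153]
for e in(-.51,-.4,-.2):print(e,wproj(m,box2w(q,[(-71,-10-63*np.cos(e),87+63*np.sin(e)),(-93,-10-63*np.cos(e),87+63*np.sin(e))])).round(0).tolist())
```

```text
30.55 [ 458.14158598 -138.12566232  145.76242227] [-0.01656329  0.01456295 -0.18790382]
186 .................................................................
188 .................................................................
190 .................................................................
192 .................................................................
194 ........................................#........................
196 .............#.####.##........#############...####...............
198 ....#..#.###.##..##........#.........###....##...................
200 ..#.#.##.###.#.####..................###....##.#.................
202 ..#############.....................####....#.#..##..............
204 ..######.#..................................######...............
206 ............................................#####................
208 ............................................#.#.#................
210 ............................................#.##.##..............
212 ............................................#.#..#...............
214 ............................................#.#..#...............
216 ............................................#.#.#................
218 ............................................###.#................
220 .................................................................
222 .................................................................
224 .................................................................
226 .................................................................
228 .................................................................
-0.51 [[263.0, 191.0], [264.0, 218.0]]
-0.4 [[267.0, 193.0], [267.0, 220.0]]
-0.2 [[271.0, 196.0], [271.0, 225.0]]
```

The knob now ends at (264,218), exactly where the home angle predicts, and nothing is touching. Handing in.

```bash
python3 -c "
from plant import bot
print(bot.close_job())"
```

```text
the job is handed in; nothing more can be done
None
```

I hung the smaller black sunglasses astride the nose rest, shut the lid gently to its stop and swung the hook fully home over its pin, then handed the job in at about 31 s; the hand-in returned no verdict.

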